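# Pack and lock a sample transport case

## Task

Pack the blood tubes that lie on the desk for the courier: lay every tube in a groove of its own in the grey case, then the white separator plate over them flat on its ledges, then the blue cold plate flat on top of that, and shut the blue lid fully. Only then turn the two dials so that each one's pointer faces its orange code mark. Leave the bottles, the stamp and the tape where they are.

Things in the scene. Friction and masses are not known exactly. Their poses are not given: they have to be found in the camera images.
- case: Grey transport case, fixed. Origin: centre of the underside of its well; z up, +x to the lid hinge, -x to the dial deck (towards the robot). Well inside: 104 mm (x) by 156 mm (y), floor at z 6 mm, rim at 60 mm, walls 4 mm. Three grooves for tubes run along x at y = +44, 0, -44 mm. Corner ledges at z 40 mm carry the separator. Solid deck in front: x -144..-56, y -78..78, top at 60 mm.
- groove_2 (a point): Where the centre of a tube in the middle groove lies: 28 mm above the case's origin (same height in the other grooves, 44 mm to either side). x axis along the groove. White saddles carry the tube under its ends only, 25 to 35 mm from this point either way, tops at 24 mm; between them fingertips have room down to the floor, 22 mm below this point.
- tube_1_centre (a point): Capped blood tube, 80 mm long, 18 mm in diameter, pink with a violet cap, lying on the desk at the start (may be absent: only two or three are there). The point is its centre, half-way along and half-way up; its y axis runs along the tube. It resists rolling a little.
- tube_2_centre (a point): Capped blood tube, 80 mm long, 18 mm in diameter, pink with a violet cap, lying on the desk at the start (may be absent: only two or three are there). The point is its centre, half-way along and half-way up; its y axis runs along the tube. It resists rolling a little.
- tube_3_centre (a point): Capped blood tube, 80 mm long, 18 mm in diameter, pink with a violet cap, lying on the desk at the start (may be absent: only two or three are there). The point is its centre, half-way along and half-way up; its y axis runs along the tube. It resists rolling a little.
- tube_4_centre (a point): Capped blood tube, 80 mm long, 18 mm in diameter, pink with a violet cap, lying on the desk at the start (may be absent: only two or three are there). The point is its centre, half-way along and half-way up; its y axis runs along the tube. It resists rolling a little.
- separator_ridge (a point): White separator plate, 97 (x) x 148 (y) x 5 mm, 140 g, with a grey grip ridge on top along x: 50 mm long, 14 wide, 15 high. The point is the ridge's middle, 12.5 mm above the plate's underside; x along the ridge, z up. The same either way round. Seated with its long side along the case's y, this point is 52.5 mm above the case's origin; about 4 mm play on each side.
- cold_plate_ridge (a point): Blue rigid cold plate, 92 (x) x 146 (y) mm, 350 g: 10 mm slab on two skids that straddle the separator's ridge; slab top 29 mm above the underside. White grip ridge on it along x: 50 mm long, 14 wide, 15 high. The point is the ridge's middle, 36.5 mm above the underside; z up. Same either way round. On the seated separator it is 81.5 mm above the case's origin; 5 mm play each side.
- lid (a joint): Blue hinged lid: 0 = shut, about 1.8 = open, as it starts (leaning a little back); 1.9 is its stop. It is stiff enough to stay at any angle (about 1 to 2 N at its free edge moves it), so it has to be pushed all the way down.
- lid_hinge (a point): Middle of the lid's hinge line, which runs along the case's y at the rear rim (x = +58, z = 60 mm in the case frame). The lid is a hollow dome 164 mm wide (y), reaching 115 mm from the hinge to its free edge, 38 mm deep, empty space inside 34 mm.
- lid_top_edge (a point): Point on the outside of the lid's top, on its centre line, 100 mm from the hinge towards the free edge. Shut: 99 mm above the case's origin and 42 mm to the -x side of it. Open: this face looks away from the robot.
- dial_left (a joint): Left code dial: angle, counter-clockwise from above positive, 0 with the pointer towards the case's -x (the robot); range -2 to 2. Turns with slight friction (0.03 N m) and stays. There are no detents.
- dial_left_grip (a point): On the axis of the left dial, 20 mm above the deck (case x = -104, y = 40 mm): the middle of its grip bar, 40 mm long, 12 mm wide, from 7 to 31 mm above the deck. x along the bar; the pointer end, with a white line, is at -x.
- dial_left_pointer (a point): Point 30 mm from the axis of the left dial in the direction of its pointer.
- code_left_mark (a point): Orange mark of the left dial's code, on the flat ring around the dial, 30 mm from its axis. It does not turn with the dial.
- dial_right (a joint): Right code dial: angle, counter-clockwise from above positive, 0 with the pointer towards the case's -x (the robot); range -2 to 2. Turns with slight friction (0.03 N m) and stays. There are no detents.
- dial_right_grip (a point): On the axis of the right dial, 20 mm above the deck (case x = -104, y = -40 mm): the middle of its grip bar, 40 mm long, 12 mm wide, from 7 to 31 mm above the deck. x along the bar; the pointer end, with a white line, is at -x.
- dial_right_pointer (a point): Point 30 mm from the axis of the right dial in the direction of its pointer.
- code_right_mark (a point): Orange mark of the right dial's code, on the flat ring around the dial, 30 mm from its axis. It does not turn with the dial.
- control_n: Small brown bottle with a green cap, 26 x 60 mm, a bystander; origin at the centre of its underside.
- control_h: Small brown bottle with a red cap, 26 x 60 mm, a bystander; origin at the centre of its underside.
- rubber_stamp: Wooden rubber stamp, 46 x 52 x 68 mm, a bystander; origin at the centre of its underside.
- tape: Roll of cream tape, 82 mm across, 18 mm high, a bystander; origin at the centre of its underside.
Not all that is in view belongs to the job. Of the things shaped like the part that bears cold_plate_ridge, the blue one is meant.

How it is judged:
By the outcome, as a careful person would: the job done as asked, in the order asked, and still so for the second after the job is handed in, with the robot touching nothing.
Of tube_1, tube_2, tube_3, tube_4 only 2 to 3 are there at a start; the rules pass over those that are not, and their reading is None.
At some moment in a run one of separator, cold_plate may be knocked a few centimetres aside while the robot is not near it.
Once in a run the grip may slacken for a moment while it holds something.
It also fails if it takes over 210 s, if anything falls off the work surface, if the arm or the gripper's body presses on something with over 40 N, if the wrist force passes 120 N, or if a joint passes its speed limit or range.

## Robot

A 6-joint arm with a two-finger parallel gripper is mounted at the origin on a cart in front of the work surface, level with it; the furniture and walls round the work are solid. World frame = base frame: x ahead of the robot, y to its left, z up, the work surface at z = 0. Lengths are in m, angles in rad, forces in N, time in s.
With the tool pointing down it reaches from about 0.325 to 0.775 m from the base axis. Payload 9.3 kg.
Tool frame: the origin (TCP) lies at the very end of the fingers, on their centre line; the grasp point (between the pads) lies 19 mm behind it; x points along the fingers, y is the direction in which the jaws open and shut, and the axes are right-handed (so a half turn about x gives the same grasp; the last joint's range is limited). The gripper opens to 85 mm and grips with 20 to 120 N. Pads are 22 mm wide; open, the fingers measure 114 mm over their backs; the gripper's body (76 mm by 85 mm) begins 54 mm behind the grasp point. The pads swing forward as they close: fully open they stand 13 mm farther back than shut.
Start: joints at [-0.153, 0.259, 0.021, 1.334, 0, 1.418], TCP at [0.55, -0, 0.231] pointing down, gripper open.
Joint ranges: [-3.04, 3.04], [-0.91, 1.82], [-1.04, 1.36], [-1.92, 1.95], [-1.52, 1.45], [-3.14, 3.14]. Speed limits (rad/s): [2.22, 2.22, 2.79, 3.14, 3.14, 3.14].

## Interface

Orientations are given as a rotation vector (axis times angle).
In Python, from station import r gives the robot as it stands.
- The arm moves only by the tool play_rows, never from a script. Its argument "steps" is a list that holds one entry, the list of rows, each a list of 7 numbers: the finger opening in mm, from 0 to 85.4, then the shift along the tool's x, y, z in mm, then the turn, a rotation vector about the tool's x, y, z in degrees. In form: [[[hand, x, y, z, ax, ay, az], ...]]. A call has 1 to 12 rows; each row is the pose to reach, as a shift and turn from the pose commanded when the call began, along the tool's axes at that moment; what a row does not reach only later rows make up. A row lasts 1/10 s, in which the tool goes at most 50 mm and 8.59 degrees, less where a joint would pass 70% of its speed; a pose out of reach is approached as far as the arm can. A call with a gripper value outside its range is refused whole. The fingers move at their own pace and stop on an object; "grip_force" is the grip in N (left out, the last holds). Time passes only in rows, so rows that repeat a pose let the fingers close. It gives the time, the measured TCP pose, the force and the opening at its end, in the units of the state.
- r.read_state(): the state, without advancing time (a new reading comes with each control period).
- r.capture(name): name is "scene" or "side" or "wrist"; returns a dict with "img" (400x640x3 uint8, red, green, blue), "z_map" (400x640 float32, m along the optical axis (not along the pixel's ray), 0 where there is no reading), "vertical_fov" (degrees; the focal length in pixels is half the picture's height over the tangent of half this angle, whatever the lens; pixels are square), "cx", "cy" (the principal point, pixels), "rvec" (rotation vector, rad) and "tvec" (3), from world to camera coordinates, as OpenCV has them; the wrist camera has in their place "hand_eye" (4x4, takes a point from camera to tool coordinates, whose origin is the TCP and whose axes are the tool frame's). Camera axes: x right, y down, z forward; pixel columns grow to the right and rows downward; lengths in m; the calibration is good to about 2 mm. A picture is of the moment at which its call begins: read the wrist's pose just before it.
- r.hand_in(): hands the job in, once; it reports no verdict.
Trained networks look in a picture, given as the dict that the camera call returned (one of the last four; its "shot" number tells which), for a name from the list of things; names that differ only in an ending like _2 or _b are one class to them, and where a whole thing is asked for, a point or a joint stands for the part that bears it (a point fixed in the world has none). Each returns a list of dicts, best first, with "conf" (0 to 1); they miss things now and then, are a little off and sometimes report something else, mostly with a low value. They report only what shows in the picture. A call takes as long as a camera call. They do not tell look-alikes from the thing itself.
- r.look_for(picture, label): "rect" ([left, top, width, height] in pixels, round what is visible of it).
- r.tip_of(picture, label): "uv" ([column, row] in pixels: a listed point, or the origin of a listed thing).
The state is a dict: "clock": time; "q": joint angles; "joint_vel": joint speeds; "tau": joint torques, N m; "tcp_pos": TCP position; "tcp_rot": TCP orientation; "ft_force": force on the tool from outside, world axes, zero at the start; "ft_torque": the same for the moment, N m; "grip_width": finger opening in m.
Only numpy, scipy, OpenCV 4.12 (cv2) and the standard library are available. Lean on these libraries where they do the work, as an engineer would, in place of code of your own. Each camera call takes 0.05 s, during which the arm holds its last target. There are 200 camera calls.

## Working session

There is one attempt and no reset: what is moved stays moved. The work goes in short steps, Python scripts to look and compute and a tool call to move; the robot and the scene stay as the last step left them, time stands still between calls to the robot, and variables do not carry over. Pictures are saved under pics/ and viewed, about 12 in all and at most 16, crops included, and the job is handed in when it is done.

Besides the shell and the picture viewer there is one more tool, called as a command line: name --argument value ..., lists and objects as JSON in quotes. play_rows: Moves the arm, as the interface text tells. Its arguments: {"type":"object","properties":{"steps":{"type":"array","items":{"type":"array","items":{"type":"array","items":{"type":"number"}}}},"grip_force":{"type":"number"}},"required":["steps"]}

```bash
ls; mkdir -p pics; cat > h.py <<'E'
import numpy as np, cv2
from scipy.spatial.transform import Rotation as R
from station import r
def K(p):
    h=p["img"].shape[0]; f=h/2/np.tan(np.radians(p["vertical_fov"])/2)
    return f,p["cx"],p["cy"]
def cam2world(p,st=None):
    if "rvec" in p and p["rvec"] is not None:
        Rm=R.from_rotvec(np.ravel(p["rvec"])).as_matrix(); t=np.ravel(p["tvec"])
        return Rm.T,-Rm.T@t
    H=np.array(p["hand_eye"]); Rt=R.from_rotvec(st["tcp_rot"]).as_matrix()
    return Rt@H[:3,:3],Rt@H[:3,3]+np.array(st["tcp_pos"])
def cloud(p,st=None):
    f,cx,cy=K(p); z=p["z_map"]; v,u=np.mgrid[:z.shape[0],:z.shape[1]]
    P=np.stack([(u-cx)/f*z,(v-cy)/f*z,z],-1); A,b=cam2world(p,st)
    W=P@A.T+b; W[z<=0]=np.nan; return W
def onplane(p,uv,zw,st=None):
    f,cx,cy=K(p);A,b=cam2world(p,st)
    d=A@np.array([(uv[0]-cx)/f,(uv[1]-cy)/f,1]); return b+d*(zw-b[2])/d[2]
def save(p,name,crop=None,s=1):
    im=p["img"][...,::-1]
    if crop: im=im[crop[1]:crop[3],crop[0]:crop[2]]
    cv2.imwrite("pics/"+name,cv2.resize(im,None,fx=s,fy=s,interpolation=cv2.INTER_CUBIC) if s!=1 else im)
def shot(n):
    st=r.read_state(); return r.capture(n),st
def totool(v,st): # world vec -> tool axes
    return R.from_rotvec(st["tcp_rot"]).as_matrix().T@np.array(v)
E
python3 - <<'E'
from h import *
st=r.read_state(); print(st["tcp_pos"],R.from_rotvec(st["tcp_rot"]).as_matrix().round(2).tolist(),st["ft_force"])
for n in("scene","side"):
    p,s=shot(n); save(p,n+"0.png"); W=cloud(p)
    print(n,{k:v for k,v in p.items() if k not in("img","z_map")})
    for l in ["tube_1_centre","separator_ridge","cold_plate_ridge","dial_left_grip","dial_right_grip","dial_left_pointer","dial_right_pointer","code_left_mark","code_right_mark","lid_hinge","groove_2","case","control_n","control_h","rubber_stamp","tape","lid_top_edge"]:
        for d in r.tip_of(p,l)[:5]:
            u,v=np.round(d["uv"]).astype(int)
            print(l,round(d["conf"],2),[u,v],W[v,u].round(3) if 0<=v<400 and 0<=u<640 else None)
E
```

```text
pics
[5.49722035e-01 4.27310306e-05 2.30650450e-01] [[-0.0, 1.0, -0.0], [0.0, -0.0, -1.0], [-1.0, -0.0, -0.0]] [-0.16500248  0.73860161 -0.06188776]
scene {'vertical_fov': 50.58999507411497, 'cx': 323.8613515323107, 'cy': 199.40288007209776, 'rvec': array([ 2.28260379, -0.76498459,  0.29224654]), 'tvec': array([-0.51834729,  0.26855419,  0.94609637]), 'shot': 1}
tube_1_centre 0.74 [np.int64(396), np.int64(311)] [ 0.557 -0.393 -0.003]
tube_1_centre 0.46 [np.int64(296), np.int64(207)] [ 0.552 -0.     0.006]
tube_1_centre 0.26 [np.int64(253), np.int64(200)] [0.445 0.031 0.077]
separator_ridge 0.97 [np.int64(376), np.int64(250)] [ 0.622 -0.25   0.021]
separator_ridge 0.27 [np.int64(391), np.int64(311)] [ 0.54  -0.392  0.014]
cold_plate_ridge 0.89 [np.int64(314), np.int64(275)] [ 0.45  -0.227  0.04 ]
cold_plate_ridge 0.8 [np.int64(262), np.int64(155)] [0.572 0.205 0.043]
cold_plate_ridge 0.33 [np.int64(331), np.int64(149)] [ 0.661 -0.015  0.167]
dial_left_grip 0.47 [np.int64(252), np.int64(198)] [0.443 0.032 0.085]
dial_right_grip 0.6 [np.int64(266), np.int64(216)] [ 0.436 -0.05   0.094]

[... 2757 characters left out ...]
45)] [0.552 0.079 0.06 ]
case 0.63 [np.int64(386), np.int64(214)] [ 0.426 -0.049  0.061]
control_n 0.48 [np.int64(255), np.int64(242)] [ 0.738 -0.011  0.009]
control_n 0.4 [np.int64(255), np.int64(235)] [ 0.736 -0.011  0.029]
control_h 0.48 [np.int64(255), np.int64(242)] [ 0.738 -0.011  0.009]
control_h 0.4 [np.int64(255), np.int64(235)] [ 0.736 -0.011  0.029]
rubber_stamp 0.71 [np.int64(267), np.int64(222)] [ 0.719 -0.094  0.014]
rubber_stamp 0.35 [np.int64(318), np.int64(173)] [ 0.596 -0.376  0.015]
tape 0.61 [np.int64(285), np.int64(178)] [ 0.66  -0.037  0.165]
tape 0.46 [np.int64(333), np.int64(245)] [0.552 0.079 0.06 ]
lid_top_edge 0.58 [np.int64(278), np.int64(196)] [0.668 0.046 0.163]
```

View pics/scene0.png

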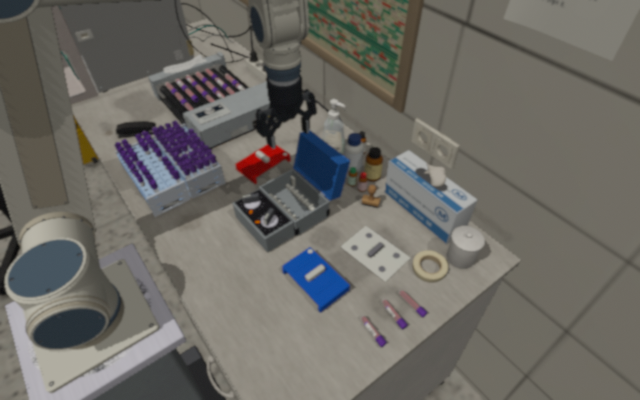

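View pics/side0.png

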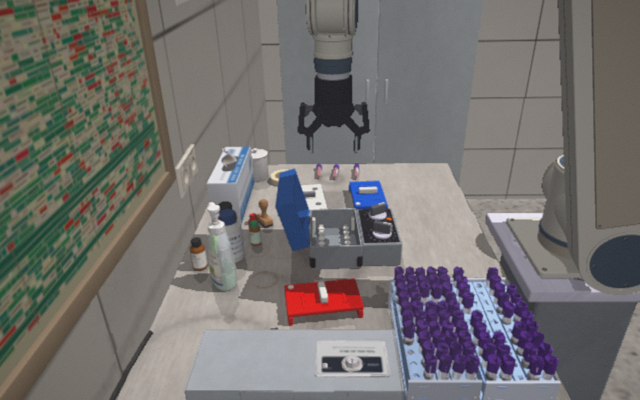

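The scene view shows three tubes at (373,330), (396,315) and (412,303), the blue plate at (316,278), the separator at (376,250), the case at (290,205) with the lid open, and a red look-alike plate at (262,160). The side view agrees. Next I measure poses from the depth maps.

```bash
cat > m.py <<'E'
from h import *
def rect(P):
    (c,wh,a)=cv2.minAreaRect((P[:,:2]*1000).astype(np.float32)); return np.round(c,1),np.round(wh,1),round(a,1)
def comps(W,mask,mn=15):
    n,l=cv2.connectedComponents(mask.astype(np.uint8))
    for i in range(1,n):
        if (l==i).sum()>=mn: yield W[l==i]
def inbox(W,x0,x1,y0,y1,z0,z1):
    with np.errstate(invalid='ignore'):
        return (W[...,0]>x0)&(W[...,0]<x1)&(W[...,1]>y0)&(W[...,1]<y1)&(W[...,2]>z0)&(W[...,2]<z1)
def pca(P):
    c=P.mean(0); w,V=np.linalg.eigh(np.cov(P[:,:2].T)); return np.degrees(np.arctan2(V[1,1],V[0,1]))
E
python3 - <<'E'
from m import *
for n in("scene","side"):
    p,s=shot(n); W=cloud(p); hsv=cv2.cvtColor(p["img"],cv2.COLOR_RGB2HSV)
    print(n)
    m=inbox(W,.35,.75,-.5,-.33,.007,.03)
    for P in comps(W,m): print("tube?",len(P),rect(P),P.mean(0).round(3),P[:,2].max().round(3),round(pca(P),1))
    m=inbox(W,.35,.75,-.33,-.12,.022,.033)&(hsv[...,1]<90)
    for P in comps(W,m): print("slab?",len(P),rect(P),P[:,2].max().round(3))
    for nm,lo,hi in(("sep",.002,.008),("sepridge",.012,.03)):
        m=inbox(W,.53,.75,-.35,-.14,lo,hi)
        for P in comps(W,m,20): print(nm,len(P),rect(P),round(pca(P),1))
    for nm,lo,hi in(("coldslab",.022,.033),("coldridge",.036,.06)):
        m=inbox(W,.35,.54,-.33,-.12,lo,hi)
        for P in comps(W,m,20): print(nm,len(P),rect(P),round(pca(P),1))
    m=inbox(W,.35,.63,-.13,.13,.055,.065)
    P=W[m]; print("rim",len(P),rect(P),P[:,2].mean())
    m=inbox(W,.35,.55,-.1,.1,.084,.1)
    for P in comps(W,m,10): print("dial",len(P),rect(P),round(pca(P),1))
    o=(hsv[...,0]>5)&(hsv[...,0]<22)&(hsv[...,1]>150)&(hsv[...,2]>120)&inbox(W,.35,.5,-.1,.1,.05,.08)
    for P in comps(W,o,2): print("orange",len(P),P.mean(0).round(3))
E
```

```text
scene
tube? 535 (array([ 698. , -364.8]), array([84.3, 69.5]), 0.1) [ 0.695 -0.365  0.016] 0.023 -171.4
tube? 34 (array([ 748.9, -383. ]), array([ 2.1, 18.6]), 0.9) [ 0.749 -0.383  0.02 ] 0.029 88.9
tube? 235 (array([ 592.6, -402.8]), array([15.8, 78.9]), 1.2) [ 0.591 -0.406  0.015] 0.021 90.2
tube? 235 (array([ 542.2, -396.8]), array([78.9, 17.1]), 83.3) [ 0.54  -0.4    0.015] 0.02 84.5
tube? 249 (array([ 478.8, -399.2]), array([78.2, 17.6]), 84.8) [ 0.476 -0.402  0.015] 0.021 85.6
slab? 27 (array([ 487.4, -155.9]), array([13.9, 17.1]), 3.0) 0.033
sep 1675 (array([ 628.4, -243.7]), array([116.4, 162.9]), 9.1) 98.6
sepridge 107 (array([ 622.5, -244.4]), array([48.2, 14.4]), 6.7) -172.9
sepridge 208 (array([ 697.3, -333.4]), array([77.8, 32.5]), 0.1) -179.8
coldslab 1892 (array([ 454.6, -221.1]), array([ 89. , 147.6]), 3.7) 94.4
coldridge 133 (array([ 453.6, -221.6]), array([47.9, 15.4]), 5.6) -176.1
rim 1858 (array([517. ,   0.9]), array([229.4, 167.4]), 2.7) 0.06040977023375044
dial 75 (array([440.9,  37. ]), array([15.5, 40.9]), 62.8) 157.3
dial 74 (array([444.1, -43.3]), array([40
[... 368 characters left out ...]
19 85.9
tube? 90 (array([ 721.2, -370.6]), array([78.2, 35.5]), 66.1) [ 0.724 -0.367  0.017] 0.021 69.3
sep 393 (array([ 606.9, -247.4]), array([ 56.6, 148.5]), 9.0) 99.4
sepridge 34 (array([ 725.2, -335.1]), array([16.8, 36.2]), 26.0) 128.0
sepridge 49 (array([ 620., -243.]), array([16.7, 31.1]), 87.8) -174.1
coldslab 712 (array([ 458.8, -222.4]), array([ 87.7, 152.8]), 3.7) 90.4
coldridge 76 (array([ 458.7, -220.6]), array([48.5, 18.3]), 9.6) -177.8
rim 1622 (array([520.6,  -2.8]), array([226.9, 172.1]), 2.9) 0.05983334349127123
dial 70 (array([447.9, -42.8]), array([39.8, 11.3]), 27.2) -149.5
dial 88 (array([445.3,  36.3]), array([16.3, 39.1]), 66.1) 158.2
orange 14 [ 0.422 -0.029  0.061]
```

```bash
python3 - <<'E'
from m import *
p,s=shot("wrist"); save(p,"w0.png"); W=cloud(p,s); print(np.array(p["hand_eye"]).round(3),p["vertical_fov"])
m=inbox(W,.35,.63,-.13,.13,.055,.065)
for P in comps(W,m,50): print("rim",len(P),rect(P),P.mean(0))
m=inbox(W,.35,.55,-.1,.1,.084,.1)
for P in comps(W,m,10): print("dial",len(P),rect(P),round(pca(P),1))
m=inbox(W,.48,.63,-.1,.1,.0,.02); P=W[m]; print("floor",len(P),rect(P))
m=inbox(W,.48,.63,-.1,.1,.022,.03)
for P in comps(W,m,10): print("saddle",len(P),rect(P))
m=inbox(W,.48,.63,-.1,.1,.036,.044)
for P in comps(W,m,10): print("ledge",len(P),rect(P))
for l in("groove_2","case","lid_hinge","dial_left_grip","dial_right_grip"):
    for d in r.tip_of(p,l)[:2]:
        z={"groove_2":.028,"case":0,"lid_hinge":.06}.get(l,.08); print(l,d["conf"],d["uv"],onplane(p,d["uv"],z,s))
E
```

```text
[[ 0.    -0.316  0.949 -0.142]
 [ 1.     0.001  0.    -0.   ]
 [-0.     0.949  0.316 -0.082]
 [ 0.     0.     0.     1.   ]] 60.33996911499055
rim 18197 (array([ 5.192e+02, -3.000e-01]), array([227.6, 164.5]), 2.4) [0.50511844 0.00725461 0.06023084]
dial 756 (array([442.8,  37.2]), array([12.5, 41.1]), 67.5) 157.3
dial 587 (array([446.5, -42.8]), array([41.3, 12.4]), 32.7) -148.5
floor 13700 (array([550.5,   3.5]), array([199.3, 149.1]), 87.1)
saddle 11 (array([496.2,  82.3]), array([7. , 0.9]), 0.0)
saddle 16 (array([501.8,  70.2]), array([12.3,  0.5]), 89.6)
saddle 50 (array([598.8,  48. ]), array([ 0.4, 36.5]), 2.2)
saddle 137 (array([496.4,   6.5]), array([  0.5, 111.9]), 2.3)
saddle 89 (array([576.5,  56.9]), array([13.9,  6.8]), 0.5)
saddle 87 (array([516.4,  54. ]), array([ 6.8, 15. ]), 89.9)
saddle 87 (array([577. ,  36.9]), array([ 6.2, 14.2]), 89.9)
saddle 88 (array([517.4,  34.2]), array([ 7.1, 14.3]), 89.5)
saddle 16 (array([599.8,  24.3]), array([0.2, 9.2]), 1.9)
saddle 80 (array([578.1,  12.5]), array([13.6,  7.1]), 4.4)
saddle 81 (array([518.7,  10.2]), array([ 6.5, 14
[... 515 characters left out ...]
([548.7,   0.7]), array([104.5, 156.7]), 2.4)
ledge 150 (array([497.9,  68.6]), array([ 8.3, 16.2]), 1.6)
ledge 66 (array([495.1,  35.9]), array([ 0.6, 45.7]), 2.3)
ledge 70 (array([497.5, -16.9]), array([ 0.7, 54.4]), 2.4)
groove_2 0.78 [323.7, 164.4] [0.54843246 0.00258196 0.028     ]
case 0.58 [324.5, 159.9] [0.54921143 0.00122533 0.        ]
lid_hinge 0.87 [386.6, 170.1] [0.60743547 0.00452041 0.06      ]
dial_left_grip 0.91 [199.7, 139.6] [0.44299207 0.03605035 0.08      ]
dial_left_grip 0.48 [193.2, 233.2] [ 0.42695757 -0.05103739  0.08      ]
dial_right_grip 0.82 [216.7, 223.9] [ 0.44979071 -0.04164574  0.08      ]
dial_right_grip 0.31 [175.6, 129.4] [0.42363044 0.04463355 0.08      ]
```

View pics/w0.png

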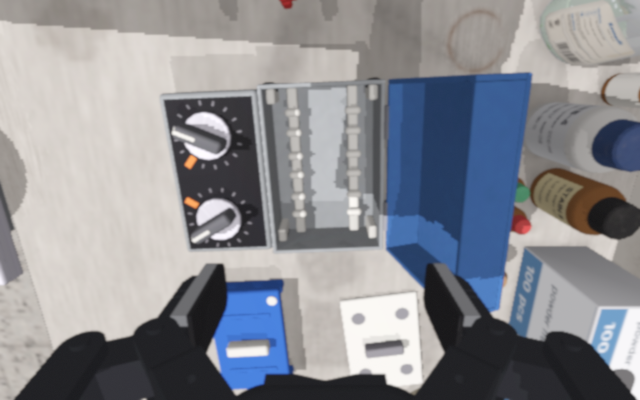

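play_rows --steps '[[[60,131,-69,399,4,0,0],[60,131,-69,399,4,0,0],[60,131,-69,399,4,0,0],[60,131,-69,399,4,0,0],[60,131,-69,399,4,0,0],[60,131,-69,399,4,0,0],[60,131,-69,399,4,0,0],[60,131,-69,399,4,0,0],[60,131,-69,399,4,0,0],[60,131,-69,399,4,0,0],[60,131,-69,399,4,0,0]]]' --grip_force 40

```text
clock: 3.3
tcp_pos: [0.4806, -0.3992, 0.0998]
tcp_rot: [1.262, 1.176, -1.261]
ft_force: [0.2, 0.6, 1.5]
grip_width: 0.0596
```

```bash
cat >> h.py <<'E'
def yaw(st):
    M=R.from_rotvec(st["tcp_rot"]).as_matrix(); return np.degrees(np.arctan2(M[1,1],M[0,1]))
def go(*wps,st=None):
    "wps: (x,y,z mm, yaw deg) world -> rows"
    st=st or r.read_state(); a=yaw(st); c,s=np.cos(np.radians(a)),np.sin(np.radians(a)); p=np.array(st["tcp_pos"])*1000
    print("t",round(float(st["clock"]),1),"tcp",p.round(1),"yaw",round(a,1),"q",np.round(st["q"],2),"F",np.round(st["ft_force"],1),"w",round(st["grip_width"]*1000,1))
    for w in wps:
        d=np.array(w[:3])-p; print(w,"->",[round(float(v),1) for v in(-d[2],d[0]*c+d[1]*s,d[0]*s-d[1]*c,-(w[3]-a))])
E
python3 - <<'E'
from m import *
p,s=shot("wrist"); W=cloud(p,s)
m=inbox(W,.42,.66,-.47,-.33,.010,.03)
for P in comps(W,m,60): print("tube",len(P),rect(P),P.mean(0).round(4),P[:,2].max(),round(pca(P),1))
save(p,"w1.png")
go((480,-399,1,-4),(520,-300,150,-4))
E
```

```text
tube 353 (array([ 658.6, -359.5]), array([25.2,  2.8]), 89.9) [ 0.6589 -0.3588  0.0146] 0.019788410635469045 90.0
tube 2288 (array([ 544.4, -397.8]), array([79.6, 17.9]), 82.3) [ 0.5425 -0.3971  0.0148] 0.018989813611965972 84.1
tube 2298 (array([ 595.1, -403.6]), array([79.4, 17.4]), 89.4) [ 0.593  -0.4031  0.0147] 0.019069189415443527 90.4
tube 2215 (array([ 479.3, -399.7]), array([79.5, 17.7]), 86.6) [ 0.4795 -0.3989  0.0149] 0.019160249816465746 85.9
t 3.4 tcp [ 481.  -398.5  100.4] yaw -4.0 q [-0.83  0.45 -0.03  1.09  0.    0.81] F [ 0.1 -0.1  0.8] w 60.0
(480, -399, 1, -4) -> [99.4, -1.0, 0.6, -0.0]
(520, -300, 150, -4) -> [-49.6, 32.0, -101.0, -0.0]
```

play_rows --steps '[[[45,50,-1.7,1,0,0,0],[45,85,-1.7,1,0,0,0],[45,99,-1.7,1,0,0,0],[45,99,-1.7,1,0,0,0],[10,99,-1.7,1,0,0,0],[10,99,-1.7,1,0,0,0],[10,99,-1.7,1,0,0,0],[10,99,-1.7,1,0,0,0],[10,99,-1.7,1,0,0,0],[10,99,-1.7,1,0,0,0],[10,80,-1.7,1,0,0,0],[10,50,-1.7,1,0,0,0]]]'

```text
clock: 4.55
tcp_pos: [0.4785, -0.3991, 0.0497]
tcp_rot: [1.261, 1.179, -1.261]
ft_force: [0.2, 0.5, 0.4]
grip_width: 0.0164
```

```bash
python3 - <<'E'
from m import *
p,s=shot("wrist"); save(p,"w2.png")
go((520,-250,150,40),(546.9,45.5,130,92.4))
E
```

```text
t 4.6 tcp [ 480.4 -401.1   55.9] yaw -4.0 q [-0.83  0.48 -0.1   0.98 -0.    0.81] F [ 1.1 -1.4  4.3] w 16.5
(520, -250, 150, 40) -> [-94.1, 29.0, -153.5, -44.0]
(546.9, 45.5, 130, 92.4) -> [-74.1, 35.2, -450.1, -96.4]
```

```bash
python3 - <<'E'
from m import *
go((520,-250,150,40),(546.9,45.5,130,92.4))
E
```

```text
t 4.6 tcp [ 480.4 -401.1   55.9] yaw -4.0 q [-0.83  0.48 -0.1   0.98 -0.    0.81] F [ 1.1 -1.4  4.3] w 16.5
(520, -250, 150, 40) -> [-94.1, 29.0, -153.5, -44.0]
(546.9, 45.5, 130, 92.4) -> [-74.1, 35.2, -450.1, -96.4]
```

View pics/w2.png

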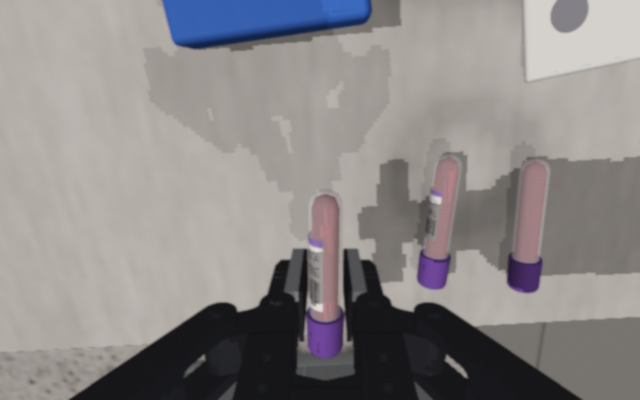

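play_rows --steps '[[[10,-94,29,-153,-44,0,0],[10,-94,29,-153,-44,0,0],[10,-94,29,-153,-44,0,0],[10,-94,29,-153,-44,0,0],[10,-94,29,-153,-44,0,0],[10,-74,35,-450,-96.4,0,0],[10,-74,35,-450,-96.4,0,0],[10,-74,35,-450,-96.4,0,0],[10,-74,35,-450,-96.4,0,0],[10,-74,35,-450,-96.4,0,0],[10,-74,35,-450,-96.4,0,0],[10,-74,35,-450,-96.4,0,0]]]'

```text
clock: 5.8
tcp_pos: [0.5452, 0.0517, 0.1244]
tcp_rot: [-0.041, 1.57, 0.042]
ft_force: [-0.2, -0.7, 0.1]
grip_width: 0.0159
```

play_rows --steps '[[[10,0,0,0,0,0,0],[10,0,0,0,0,0,0],[10,0,0,0,0,0,0]]]'

```text
clock: 6.1
tcp_pos: [0.5457, 0.0456, 0.1245]
tcp_rot: [-0.031, 1.57, 0.031]
ft_force: [0.6, -1.2, -1.0]
grip_width: 0.0166
```

```bash
python3 - <<'E'
from m import *
p,s=shot("wrist"); save(p,"w3.png")
go((546.9,45.5,60,92.4),(546.9,45.5,21,92.4),(546.9,45.5,120,92.4))
W=cloud(p,s); hsv=cv2.cvtColor(p["img"],cv2.COLOR_RGB2HSV)
m=inbox(W,.45,.66,-.05,.15,.10,.17)&(hsv[...,1]>60)
for P in comps(W,m,60): print("tube",len(P),rect(P),P.mean(0).round(4),P[:,2].max(),round(pca(P),1))
E
```

```text
t 6.2 tcp [545.7  45.5 124.5] yaw 92.3 q [-0.07  0.31 -0.19  1.07 -0.   -0.11] F [-0.4 -0.2 -0. ] w 16.3
(546.9, 45.5, 60, 92.4) -> [64.5, -0.1, 1.2, -0.1]
(546.9, 45.5, 21, 92.4) -> [103.5, -0.1, 1.2, -0.1]
(546.9, 45.5, 120, 92.4) -> [4.5, -0.1, 1.2, -0.1]
tube 66 (array([527.7,  41.8]), array([4.9, 2.9]), 84.8) [0.5278 0.0418 0.1368] 0.13842432293542628 88.8
tube 1502 (array([565.9,  47.3]), array([40.4, 17.9]), 1.9) [0.572  0.0475 0.1389] 0.1628333574478401 176.5
```

play_rows --steps '[[[10,45,0,1.2,0,0,0],[10,75,0,1.2,0,0,0],[10,95,0,1.2,0,0,0],[10,104,0,1.2,0,0,0],[10,104,0,1.2,0,0,0],[10,104,0,1.2,0,0,0],[28,104,0,1.2,0,0,0],[28,104,0,1.2,0,0,0],[28,104,0,1.2,0,0,0],[28,70,0,1.2,0,0,0],[28,30,0,1.2,0,0,0],[28,5,0,1.2,0,0,0]]]'

```text
clock: 7.35
tcp_pos: [0.5471, 0.0469, 0.1217]
tcp_rot: [-0.033, 1.569, 0.033]
ft_force: [1.3, 0.2, 0.0]
grip_width: 0.0282
```

```bash
python3 - <<'E'
from m import *
p,s=shot("wrist"); save(p,"w4.png")
go((520,-250,130,30),(544,-397.8,100,-6.5))
W=cloud(p,s); hsv=cv2.cvtColor(p["img"],cv2.COLOR_RGB2HSV)
m=inbox(W,.48,.61,-.08,.09,.026,.1)&(hsv[...,1]>60)
for P in comps(W,m,60): print("tube",len(P),rect(P),P.mean(0).round(4),P[:,2].max(),round(pca(P),1))
E
```

```text
t 7.4 tcp [548.6  46.8 125.1] yaw 92.4 q [-0.07  0.31 -0.19  1.07  0.   -0.11] F [ 1.7 -0.2  3.7] w 28.0
(520, -250, 130, 30) -> [-4.9, -295.3, -41.1, 62.4]
(544, -397.8, 100, -6.5) -> [25.1, -444.0, -23.3, 98.9]
tube 278 (array([533. ,  43.6]), array([35.1, 10.1]), 0.0) [0.5287 0.0455 0.0349] 0.03695041740684879 -175.7
tube 538 (array([577.9,  46.3]), array([20.4, 15.8]), 2.7) [0.5772 0.0465 0.0353] 0.03896634853106226 -179.8
tube 163 (array([608.5, -18. ]), array([ 2.8, 27.3]), 0.1) [ 0.6086 -0.0166  0.062 ] 0.06438081820110819 92.2
tube 363 (array([607. ,  50.2]), array([ 6.1, 42.9]), 0.5) [0.6073 0.0519 0.0624] 0.06428780256892722 91.6
```

View pics/w4.png

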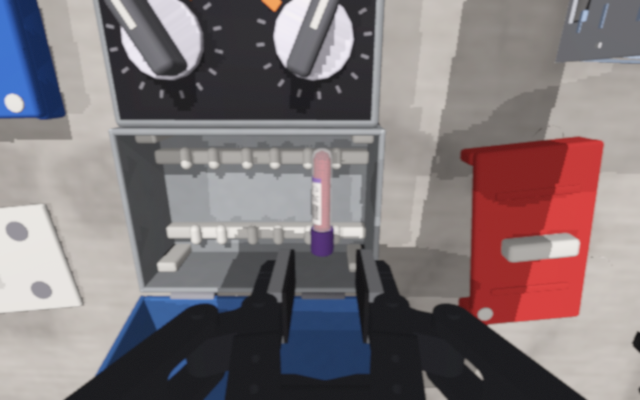

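Tube 1 lies in the left groove (tube at (322,200), seated on the saddles). Next is the second tube.

play_rows --steps '[[[45,-5,-295,-41,62.4,0,0],[45,-5,-295,-41,62.4,0,0],[45,-5,-295,-41,62.4,0,0],[45,-5,-295,-41,62.4,0,0],[45,-5,-295,-41,62.4,0,0],[45,-5,-295,-41,62.4,0,0],[45,25,-444,-23,98.9,0,0],[45,25,-444,-23,98.9,0,0],[45,25,-444,-23,98.9,0,0],[45,25,-444,-23,98.9,0,0],[45,25,-444,-23,98.9,0,0],[45,25,-444,-23,98.9,0,0]]]'

```text
clock: 8.6
tcp_pos: [0.542, -0.3982, 0.0932]
tcp_rot: [1.297, 1.152, -1.297]
ft_force: [-0.7, 0.2, 0.5]
grip_width: 0.0449
```

play_rows --steps '[[[45,0,0,0,0,0,0],[45,0,0,0,0,0,0],[45,0,0,0,0,0,0]]]'

```text
clock: 8.9
tcp_pos: [0.5424, -0.3977, 0.0943]
tcp_rot: [1.291, 1.155, -1.291]
ft_force: [1.0, -0.6, 0.5]
grip_width: 0.0449
```

```bash
cat > t.py <<'E'
from m import *
import sys
x,y,z,a=map(float,sys.argv[1:5])
go((x,y,z,a))
E
python3 t.py 544 -397.8 1 -6.5
```

```text
t 8.9 tcp [ 542.4 -397.7   94.3] yaw -6.4 q [-0.76  0.53  0.09  1.13  0.    0.92] F [ 1.  -0.6  0.5] w 44.9
(544.0, -397.8, 1.0, -6.5) -> [93.3, 1.6, -0.1, 0.1]
```

play_rows --steps '[[[45,50,1.6,0,0,0,0],[45,80,1.6,0,0,0,0],[45,93,1.6,0,0,0,0],[45,93,1.6,0,0,0,0],[10,93,1.6,0,0,0,0],[10,93,1.6,0,0,0,0],[10,93,1.6,0,0,0,0],[10,93,1.6,0,0,0,0],[10,93,1.6,0,0,0,0],[10,75,1.6,0,0,0,0],[10,43,1.6,0,0,0,0],[10,43,1.6,0,0,0,0]]]'

```text
clock: 10.1
tcp_pos: [0.5455, -0.3996, 0.0557]
tcp_rot: [1.291, 1.147, -1.29]
ft_force: [0.4, -0.7, 0.7]
grip_width: 0.0162
```

play_rows --steps '[[[10,-99,-40.6,-144,-46.5,0,0],[10,-99,-40.6,-144,-46.5,0,0],[10,-99,-40.6,-144,-46.5,0,0],[10,-99,-40.6,-144,-46.5,0,0],[10,-99,-40.6,-144,-46.5,0,0],[10,-74,-40.4,-397.3,-98.9,0,0],[10,-74,-40.4,-397.3,-98.9,0,0],[10,-74,-40.4,-397.3,-98.9,0,0],[10,-74,-40.4,-397.3,-98.9,0,0],[10,-74,-40.4,-397.3,-98.9,0,0],[10,-74,-40.4,-397.3,-98.9,0,0],[10,-74,-40.4,-397.3,-98.9,0,0]]]'

```text
clock: 11.3
tcp_pos: [0.5485, 0.0035, 0.1249]
tcp_rot: [-0.04, 1.571, 0.04]
ft_force: [0.5, -0.3, 0.4]
grip_width: 0.0162
```

play_rows --steps '[[[10,0,0,0,0,0,0],[10,0,0,0,0,0,0],[10,0,0,0,0,0,0]]]'

```text
clock: 11.6
tcp_pos: [0.5488, 0.0007, 0.1253]
tcp_rot: [-0.031, 1.571, 0.031]
ft_force: [0.1, 0.8, -0.6]
grip_width: 0.0165
```

```bash
cat > tube.py <<'E'
from m import *
import sys
x,y,z,a=map(float,sys.argv[1:5])
p,s=shot("wrist"); go((x,y,z,a)); W=cloud(p,s); hsv=cv2.cvtColor(p["img"],cv2.COLOR_RGB2HSV)
lo,hi=float(sys.argv[5]),float(sys.argv[6])
m=inbox(W,.45,.605,-.1,.15,lo,hi)&(hsv[...,1]>60)
for P in comps(W,m,60): print("tube",len(P),rect(P),P.mean(0).round(4),np.percentile(P[:,2],95).round(4),round(pca(P),1))
E
python3 tube.py 548.8 1.5 20.5 92.4 .1 .17
```

```text
t 11.7 tcp [548.7   0.7 125.3] yaw 92.3 q [-0.15  0.31 -0.18  1.08 -0.   -0.19] F [-0.3 -0.6  0.3] w 16.1
(548.8, 1.5, 20.5, 92.4) -> [104.8, 0.8, 0.1, -0.1]
tube 1540 (array([568.1,   2.4]), array([40.6, 17.9]), 2.0) [0.574  0.0028 0.1397] 0.1541 177.6
```

play_rows --steps '[[[10,45,0.8,0,0,0,0],[10,75,0.8,0,0,0,0],[10,95,0.8,0,0,0,0],[10,105,0.8,0,0,0,0],[10,105,0.8,0,0,0,0],[10,105,0.8,0,0,0,0],[28,105,0.8,0,0,0,0],[28,105,0.8,0,0,0,0],[28,105,0.8,0,0,0,0],[28,70,0.8,0,0,0,0],[28,30,0.8,0,0,0,0],[28,0,0.8,0,0,0,0]]]'

```text
clock: 12.85
tcp_pos: [0.5488, 0.0021, 0.1273]
tcp_rot: [-0.033, 1.57, 0.033]
ft_force: [1.1, -0.4, 0.2]
grip_width: 0.0283
```

play_rows --steps '[[[45,-5,-250,-29,62.4,0,0],[45,-5,-250,-29,62.4,0,0],[45,-5,-250,-29,62.4,0,0],[45,-5,-250,-29,62.4,0,0],[45,-5,-250,-29,62.4,0,0],[45,-5,-250,-29,62.4,0,0],[45,25,-406.6,29,92.4,0,0],[45,25,-406.6,29,92.4,0,0],[45,25,-406.6,29,92.4,0,0],[45,25,-406.6,29,92.4,0,0],[45,25,-406.6,29,92.4,0,0],[45,25,-406.6,29,92.4,0,0]]]'

```text
clock: 14.05
tcp_pos: [0.5945, -0.4034, 0.0991]
tcp_rot: [1.211, 1.21, -1.211]
ft_force: [-0.9, -0.4, -0.0]
grip_width: 0.0449
```

play_rows --steps '[[[45,0,0,0,0,0,0],[45,0,0,0,0,0,0],[45,0,0,0,0,0,0]]]'

```text
clock: 14.35
tcp_pos: [0.5948, -0.4025, 0.1008]
tcp_rot: [1.208, 1.21, -1.207]
ft_force: [0.7, -0.4, -0.2]
grip_width: 0.0447
```

```bash
python3 t.py 595 -403.5 1 0;python3 - <<'E'
from m import *
p,s=shot("scene"); W=cloud(p); hsv=cv2.cvtColor(p["img"],cv2.COLOR_RGB2HSV)
m=inbox(W,.48,.61,-.08,.09,.022,.06)&(hsv[...,1]>40)
for P in comps(W,m,20): print("tube",len(P),rect(P),P.mean(0).round(4),round(pca(P),1))
E
```

```text
t 14.3 tcp [ 594.8 -402.5  100.8] yaw 0.1 q [-0.71  0.6   0.24  1.21 -0.    0.86] F [ 0.7 -0.4 -0.2] w 44.7
(595.0, -403.5, 1.0, 0.0) -> [99.8, 0.2, 1.0, 0.1]
tube 42 (array([574.7,  44.1]), array([12.4, 22.4]), 85.6) [0.5745 0.0429 0.0337] -179.6
tube 56 (array([572.6,   0. ]), array([32.5, 15.9]), 14.0) [ 5.728e-01 -1.000e-04  3.350e-02] -176.0
tube 30 (array([518.9,  41.1]), array([19.7,  9.4]), 8.4) [0.5192 0.0408 0.0334] -174.3
tube 33 (array([520.3,  -2.4]), array([ 9.8, 22.4]), 81.5) [ 0.5207 -0.0031  0.0328] -175.0
```

play_rows --steps '[[[45,50,0,1,0,0,0],[45,80,0,1,0,0,0],[45,100,0,1,0,0,0],[45,100,0,1,0,0,0],[10,100,0,1,0,0,0],[10,100,0,1,0,0,0],[10,100,0,1,0,0,0],[10,100,0,1,0,0,0],[10,100,0,1,0,0,0],[10,80,0,1,0,0,0],[10,50,0,1,0,0,0],[10,50,0,1,0,0,0]]]'

```text
clock: 15.6
tcp_pos: [0.5962, -0.4053, 0.0544]
tcp_rot: [1.208, 1.203, -1.208]
ft_force: [0.1, 0.6, 0.1]
grip_width: 0.0163
```

play_rows --steps '[[[10,-99,-65,-153.5,-45,0,0],[10,-99,-65,-153.5,-45,0,0],[10,-99,-65,-153.5,-45,0,0],[10,-99,-65,-153.5,-45,0,0],[10,-99,-65,-153.5,-45,0,0],[10,-74,-44.3,-361,-92.4,0,0],[10,-74,-44.3,-361,-92.4,0,0],[10,-74,-44.3,-361,-92.4,0,0],[10,-74,-44.3,-361,-92.4,0,0],[10,-74,-44.3,-361,-92.4,0,0],[10,-74,-44.3,-361,-92.4,0,0],[10,-74,-44.3,-361,-92.4,0,0]]]'

```text
clock: 16.8
tcp_pos: [0.5503, -0.0423, 0.1238]
tcp_rot: [-0.035, 1.571, 0.035]
ft_force: [-0.6, -0.9, 0.1]
grip_width: 0.0163
```

play_rows --steps '[[[10,0,0,0,0,0,0],[10,0,0,0,0,0,0],[10,0,0,0,0,0,0]]]'

```text
clock: 17.1
tcp_pos: [0.5504, -0.0436, 0.1242]
tcp_rot: [-0.031, 1.571, 0.031]
ft_force: [-0.2, 0.2, 0.2]
grip_width: 0.0164
```

```bash
python3 tube.py 550.7 -42.4 20.5 92.4 .1 .17
```

```text
t 17.1 tcp [550.4 -43.5 124.3] yaw 92.3 q [-0.23  0.31 -0.18  1.08 -0.   -0.27] F [-0.3 -0.1 -0.8] w 16.1
(550.7, -42.4, 20.5, 92.4) -> [103.8, 1.1, 0.3, -0.1]
tube 1557 (array([570.3, -41.9]), array([39.6, 18. ]), 2.4) [ 0.5763 -0.0416  0.1402] 0.1527 178.3
```

play_rows --steps '[[[10,45,1,0.3,0,0,0],[10,75,1,0.3,0,0,0],[10,95,1,0.3,0,0,0],[10,104,1,0.3,0,0,0],[10,104,1,0.3,0,0,0],[10,104,1,0.3,0,0,0],[28,104,1,0.3,0,0,0],[28,104,1,0.3,0,0,0],[28,104,1,0.3,0,0,0],[28,70,1,0.3,0,0,0],[28,30,1,0.3,0,0,0],[28,0,1,0.3,0,0,0]]]'

```text
clock: 18.35
tcp_pos: [0.551, -0.0419, 0.1264]
tcp_rot: [-0.033, 1.569, 0.033]
ft_force: [0.1, -0.4, -1.3]
grip_width: 0.0279
```

play_rows --steps '[[[50,-26,-157,-7,0,0,0],[50,-26,-157,-7,0,0,0],[50,-26,-157,-7,0,0,0],[50,-26,-157,-7,0,0,0],[50,-26,-200,59,-6,0,0],[50,-26,-200,59,-6,0,0],[50,-26,-200,59,-6,0,0],[50,-26,-200,59,-6,0,0],[50,-26,-200,59,-6,0,0]]]'

```text
clock: 19.25
tcp_pos: [0.6174, -0.2384, 0.1502]
tcp_rot: [-0.115, 1.568, 0.116]
ft_force: [-0.9, 0.7, 0.6]
grip_width: 0.05
```

```bash
python3 - <<'E'
from m import *
p,s=shot("wrist"); save(p,"w5.png"); W=cloud(p,s)
for nm,lo,hi in(("sep",.002,.008),("sepridge",.012,.03)):
    m=inbox(W,.53,.75,-.35,-.14,lo,hi)
    for P in comps(W,m,200): print(nm,len(P),rect(P),P.mean(0).round(4),round(pca(P),1))
p2,s2=shot("scene"); save(p2,"s5.png"); W=cloud(p2); hsv=cv2.cvtColor(p2["img"],cv2.COLOR_RGB2HSV)
m=inbox(W,.48,.6,-.08,.09,.022,.06)&(hsv[...,1]>40)
for P in comps(W,m,20): print("tube",len(P),rect(P),P.mean(0).round(4))
for nm,lo,hi in(("coldslab",.022,.033),("coldridge",.036,.06)):
        m=inbox(W,.35,.54,-.33,-.12,lo,hi)
        for P in comps(W,m,20): print(nm,len(P),rect(P),round(pca(P),1))
go((622,-244,3,98.5))
E
```

```text
sep 16769 (array([ 625.7, -244.9]), array([ 97.1, 148.1]), 8.1) [ 0.6226 -0.2454  0.0048] 98.3
sepridge 958 (array([ 625.1, -244.9]), array([49. , 13.8]), 8.1) [ 0.6239 -0.2449  0.0192] -172.1
sepridge 1671 (array([ 699.3, -334.2]), array([79.4, 31.6]), 0.0) [ 0.6961 -0.334   0.0173] -178.7
tube 44 (array([575.3,  44. ]), array([13.3, 23.2]), 78.0) [0.5743 0.0432 0.034 ]
tube 111 (array([ 5.496e+02, -4.000e-01]), array([76.4, 17.1]), 5.6) [ 5.512e-01 -2.000e-04  3.430e-02]
tube 28 (array([518.8,  41.3]), array([19.6,  8.9]), 3.7) [0.5192 0.0408 0.0335]
tube 137 (array([550.4, -41.9]), array([17.2, 74.6]), 89.5) [ 0.5523 -0.045   0.0333]
coldslab 1898 (array([ 454.8, -221.3]), array([ 88.8, 147.7]), 3.8) 93.9
coldridge 135 (array([ 454.2, -222.2]), array([48.8, 15.1]), 3.1) -176.7
t 19.4 tcp [ 617.4 -238.6  150.7] yaw 98.4 q [-0.5   0.48  0.16  1.25  0.   -0.64] F [ 0.1 -0.7 -0.2] w 50.1
(622, -244, 3, 98.5) -> [147.7, -6.0, 3.7, -0.1]
```

View pics/w5.png

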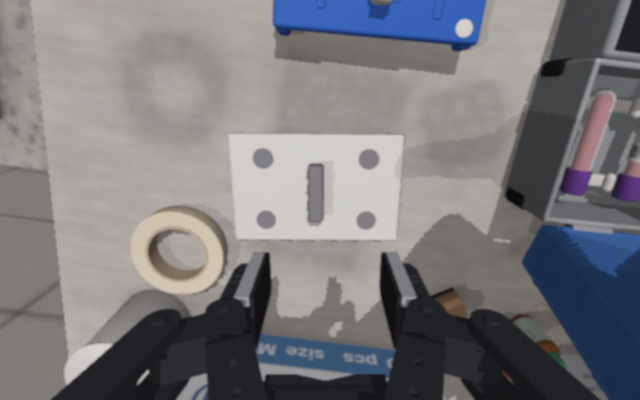

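play_rows --steps '[[[50,50,-7.4,6.8,0.3,0,0],[50,95,-7.4,6.8,0.3,0,0],[50,130,-7.4,6.8,0.3,0,0],[50,143,-7.4,6.8,0.3,0,0],[50,143,-7.4,6.8,0.3,0,0],[8,143,-7.4,6.8,0.3,0,0],[8,143,-7.4,6.8,0.3,0,0],[8,143,-7.4,6.8,0.3,0,0],[8,143,-7.4,6.8,0.3,0,0],[8,143,-7.4,6.8,0.3,0,0],[8,143,-7.4,6.8,0.3,0,0]]]' --grip_force 80

```text
clock: 20.45
tcp_pos: [0.627, -0.2463, 0.0099]
tcp_rot: [-0.113, 1.565, 0.109]
ft_force: [-1.2, -0.1, 6.5]
grip_width: 0.0117
```

play_rows --steps '[[[8,-30,0,0,0,0,0],[8,-70,0,0,0,0,0],[8,-110,0,0,0,0,0],[8,-140,0,0,0,0,0],[8,-140,0,0,0,0,0],[8,-140,0,0,0,0,0]]]'

```text
clock: 21.05
tcp_pos: [0.6261, -0.2458, 0.1487]
tcp_rot: [-0.112, 1.566, 0.11]
ft_force: [0.5, 0.4, -1.6]
grip_width: 0.0117
```

```bash
python3 - <<'E'
from m import *
p,s=shot("wrist"); save(p,"w6.png"); W=cloud(p,s)
m=inbox(W,.52,.75,-.35,-.1,.12,.17)
for P in comps(W,m,200): print(len(P),rect(P),P.mean(0).round(4),round(pca(P),1))
go((545,-180,150,92.4),(548.8,1.5,110,92.4))
E
```

```text
44913 (array([ 624.8, -245.3]), array([ 96.7, 148. ]), 8.1) [ 0.6101 -0.2474  0.145 ] 98.2
t 21.1 tcp [ 625.6 -245.6  147.3] yaw 98.1 q [-0.5   0.5   0.18  1.25 -0.   -0.64] F [-1.2 -1.  -1.2] w 11.6
(545, -180, 150, 92.4) -> [-2.7, 76.3, -70.5, 5.7]
(548.8, 1.5, 110, 92.4) -> [37.3, 255.4, -41.2, 5.7]
```

play_rows --steps '[[[8,-2.7,76,-70.5,5.7,0,0],[8,-2.7,76,-70.5,5.7,0,0],[8,-2.7,76,-70.5,5.7,0,0],[8,0,130,-62,5.7,0,0],[8,15,165,-56,5.7,0,0],[8,25,200,-50,5.7,0,0],[8,37,235,-44,5.7,0,0],[8,37,256,-41,5.7,0,0],[8,37,256,-41,5.7,0,0],[8,37,256,-41,5.7,0,0],[8,37,256,-41,5.7,0,0]]]'

```text
clock: 22.2
tcp_pos: [0.5492, 0.0012, 0.1099]
tcp_rot: [-0.033, 1.571, 0.032]
ft_force: [1.7, -0.7, -1.3]
grip_width: 0.0116
```

```bash
python3 - <<'E'
from m import *
p,s=shot("wrist"); save(p,"w7.png"); W=cloud(p,s)
m=inbox(W,.45,.65,-.12,.12,.095,.14)
for P in comps(W,m,200): print(len(P),rect(P),P.mean(0).round(4),round(pca(P),1))
m=inbox(W,.35,.60,-.13,.13,.055,.065)
for P in comps(W,m,50): print("rim",len(P),rect(P))
go((548.8,1.5,48,92.4),st=s)
E
```

```text
45827 (array([547.9,   1.9]), array([ 97.1, 147.8]), 2.4) [0.5332 0.0012 0.107 ] 92.4
rim 29532 (array([468.9,  -2.4]), array([ 80.6, 163.6]), 2.4)
t 22.2 tcp [549.2   1.2 109.9] yaw 92.4 q [-0.15  0.32 -0.21  1.04 -0.   -0.19] F [ 1.7 -0.7 -1.3] w 11.6
(548.8, 1.5, 48, 92.4) -> [61.9, 0.3, -0.4, -0.0]
```

View pics/w7.png

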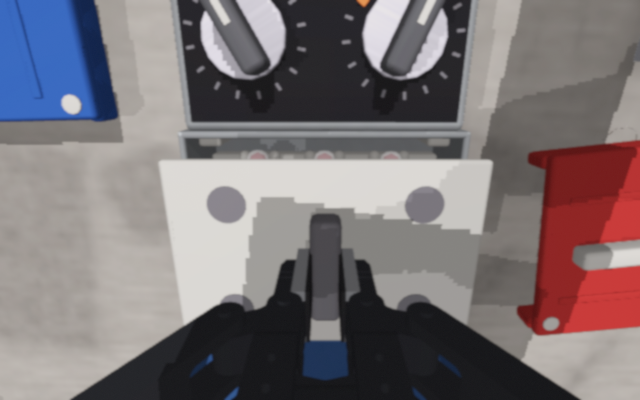

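play_rows --steps '[[[8,30,-0.2,0.9,0,0,0],[8,45,-0.2,0.9,0,0,0],[8,52,-0.2,0.9,0,0,0],[8,57,-0.2,0.9,0,0,0],[8,61,-0.2,0.9,0,0,0],[8,62,-0.2,0.9,0,0,0],[8,62,-0.2,0.9,0,0,0],[8,62,-0.2,0.9,0,0,0]]]'

```text
clock: 23.05
tcp_pos: [0.5505, 0.0013, 0.0498]
tcp_rot: [-0.033, 1.569, 0.032]
ft_force: [-2.7, -1.9, 8.2]
grip_width: 0.0115
```

play_rows --steps '[[[40,0,0,0,0,0,0],[40,0,0,0,0,0,0],[40,0,0,0,0,0,0],[40,-30,0,0,0,0,0],[40,-70,0,0,0,0,0],[40,-105,0,0,0,0,0],[40,-105,0,0,0,0,0],[40,-105,0,0,0,0,0]]]'

```text
clock: 23.85
tcp_pos: [0.5504, 0.0018, 0.1537]
tcp_rot: [-0.033, 1.569, 0.033]
ft_force: [-0.1, 0.1, -0.7]
grip_width: 0.0401
```

```bash
python3 - <<'E'
from m import *
p,s=shot("wrist"); save(p,"w8.png"); W=cloud(p,s)
m=inbox(W,.49,.602,-.08,.08,.035,.052)
for P in comps(W,m,200): print(len(P),rect(P),P.mean(0).round(4),np.polyfit(P[:,0],P[:,2],1)[0],np.polyfit(P[:,1],P[:,2],1)[0])
p2,s2=shot("scene"); W=cloud(p2)
for nm,lo,hi in(("coldslab",.022,.033),("coldridge",.036,.06)):
        m=inbox(W,.33,.54,-.35,-.1,lo,hi)
        for P in comps(W,m,20): print(nm,len(P),rect(P),round(pca(P),1))
go((480,-120,160,92.4),(454,-215,160,95))
E
```

```text
24358 (array([550.4,   1. ]), array([103.8, 157.2]), 2.4) [0.5474 0.0017 0.0447] 0.0017388012480951402 0.0003986305584625597
coldslab 1893 (array([ 455. , -221.1]), array([ 89.2, 146.7]), 3.6) 94.2
coldridge 132 (array([ 454.2, -221. ]), array([47.2, 16.2]), 2.7) -175.4
t 23.9 tcp [549.5   1.9 152.1] yaw 92.4 q [-0.15  0.29 -0.13  1.14  0.   -0.19] F [ 1.  -0.7 -0. ] w 40.2
(480, -120, 160, 92.4) -> [-7.9, -118.9, -74.5, -0.0]
(454, -215, 160, 95) -> [-7.9, -212.7, -104.5, -2.6]
```

Separator is flat at 44.7 mm top (45 expected). Now the cold plate.

play_rows --steps '[[[50,-8,-213,-104.5,-1.6,0,0],[50,-8,-213,-104.5,-1.6,0,0],[50,-8,-213,-104.5,-1.6,0,0],[50,-8,-213,-104.5,-1.6,0,0],[50,-8,-213,-104.5,-1.6,0,0],[50,-8,-213,-104.5,-1.6,0,0],[50,-8,-213,-104.5,-1.6,0,0],[50,-8,-213,-104.5,-1.6,0,0]]]'

```text
clock: 24.75
tcp_pos: [0.4545, -0.2145, 0.1605]
tcp_rot: [-0.054, 1.571, 0.056]
ft_force: [-0.1, -0.3, -0.2]
grip_width: 0.0502
```

```bash
python3 - <<'E'
from m import *
p,s=shot("wrist"); W=cloud(p,s)
for nm,lo,hi in(("coldslab",.022,.033),("coldridge",.036,.06)):
        m=inbox(W,.33,.54,-.35,-.1,lo,hi)
        for P in comps(W,m,100): print(nm,len(P),rect(P),P.mean(0).round(4),round(pca(P),1)); c,_,a=rect(P)
go((c[0],c[1],33,90+a),(c[0],c[1],160,90+a))
E
```

```text
coldslab 16509 (array([ 456.5, -222.2]), array([ 87.8, 146.2]), 3.6) [ 0.4533 -0.2224  0.0288] 93.8
coldridge 1022 (array([ 455.9, -222. ]), array([49.2, 13.5]), 3.3) [ 0.4548 -0.2222  0.0434] -176.7
t 24.8 tcp [ 454.7 -214.3  160.7] yaw 94.1 q [-0.61  0.21 -0.23  1.13  0.   -0.68] F [ 0.6  0.5 -0.2] w 50.7
(np.float64(455.9), np.float64(-222.0), 33, 93.3) -> [127.7, -7.8, 0.6, 0.8]
(np.float64(455.9), np.float64(-222.0), 160, 93.3) -> [0.7, -7.8, 0.6, 0.8]
```

play_rows --steps '[[[50,50,-7.7,1,0.6,0,0],[50,90,-7.7,1,0.6,0,0],[50,118,-7.7,1,0.6,0,0],[50,128,-7.7,1,0.6,0,0],[50,128,-7.7,1,0.6,0,0],[8,128,-7.7,1,0.6,0,0],[8,128,-7.7,1,0.6,0,0],[8,128,-7.7,1,0.6,0,0],[8,128,-7.7,1,0.6,0,0],[8,128,-7.7,1,0.6,0,0],[8,128,-7.7,1,0.6,0,0]]]' --grip_force 100

```text
clock: 25.9
tcp_pos: [0.457, -0.2233, 0.0351]
tcp_rot: [-0.048, 1.568, 0.046]
ft_force: [0.1, 3.4, 8.6]
grip_width: 0.0106
```

play_rows --steps '[[[8,-30,0,0,0,0,0],[8,-70,0,0,0,0,0],[8,-110,0,0,0,0,0],[8,-125,0,0,0,0,0],[8,-125,0,0,0,0,0],[8,-125,0,0,0,0,0]]]'

```text
clock: 26.5
tcp_pos: [0.4558, -0.2228, 0.158]
tcp_rot: [-0.047, 1.57, 0.047]
ft_force: [-1.2, 0.2, -5.3]
grip_width: 0.0103
```

```bash
python3 - <<'E'
from m import *
p,s=shot("wrist"); save(p,"w9.png"); W=cloud(p,s)
m=inbox(W,.35,.56,-.35,-.1,.14,.2)
for P in comps(W,m,200): print(len(P),rect(P),P.mean(0).round(4),round(pca(P),1))
go((505,-100,160,92.4),(548.8,1.5,150,92.4))
E
```

```text
42800 (array([ 454. , -222.4]), array([ 89.1, 145.3]), 3.5) [ 0.4423 -0.2229  0.1552] 93.5
t 26.6 tcp [ 455.5 -222.6  157.3] yaw 93.4 q [-0.62  0.22 -0.22  1.13  0.   -0.68] F [ 0.5  0.8 -3.6] w 10.7
(505, -100, 160, 92.4) -> [-2.7, 119.5, 56.6, 1.0]
(548.8, 1.5, 150, 92.4) -> [7.3, 218.2, 106.4, 1.0]
```

play_rows --steps '[[[8,-2,50,24,1,0,0],[8,-2,100,49,1,0,0],[8,0,140,68,1,0,0],[8,4,175,85,1,0,0],[8,10,200,97,1,0,0],[8,15,218,106,1,0,0],[8,15,218,106,1,0,0],[8,15,218,106,1,0,0],[8,15,218,106,1,0,0]]]'

```text
clock: 27.45
tcp_pos: [0.5485, 0.0003, 0.1427]
tcp_rot: [-0.032, 1.572, 0.032]
ft_force: [-0.3, 0.5, -5.6]
grip_width: 0.0107
```

```bash
python3 - <<'E'
from m import *
p,s=shot("wrist"); save(p,"w10.png"); W=cloud(p,s)
m=inbox(W,.45,.65,-.12,.12,.12,.15)
for P in comps(W,m,200): print(len(P),rect(P),P.mean(0).round(4),np.median(P[:,2]),round(pca(P),1))
go((548.8,1.5,78,92.4),st=s)
E
```

```text
36749 (array([544.1,   0.8]), array([ 84.1, 145.1]), 2.4) [5.331e-01 3.000e-04 1.363e-01] 0.13636109324377743 92.4
301 (array([581.8,   2.4]), array([20. , 13.2]), 1.5) [0.5867 0.0025 0.1364] 0.1361555011065016 94.0
t 27.4 tcp [5.485e+02 3.000e-01 1.427e+02] yaw 92.4 q [-0.15  0.3  -0.15  1.12 -0.   -0.19] F [-0.3  0.5 -5.6] w 10.7
(548.8, 1.5, 78, 92.4) -> [64.7, 1.2, 0.4, -0.0]
```

View pics/w10.png

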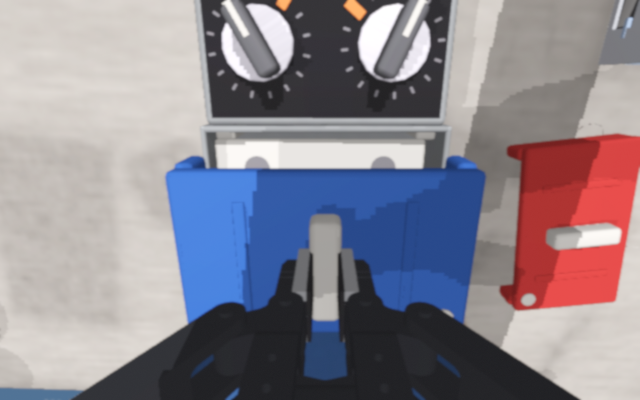

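play_rows --steps '[[[8,30,1,0.6,0,0,0],[8,45,1,0.6,0,0,0],[8,53,1,0.6,0,0,0],[8,59,1,0.6,0,0,0],[8,63,1,0.6,0,0,0],[8,63,1,0.6,0,0,0],[8,63,1,0.6,0,0,0]]]'

```text
clock: 28.2
tcp_pos: [0.5499, 0.0018, 0.0808]
tcp_rot: [-0.033, 1.57, 0.033]
ft_force: [-0.3, 0.6, -4.2]
grip_width: 0.0105
```

play_rows --steps '[[[8,1.5,0,0,0,0,0],[8,3,0,0,0,0,0],[8,3,0,0,0,0,0]]]'

```text
clock: 28.5
tcp_pos: [0.5499, 0.0019, 0.0798]
tcp_rot: [-0.034, 1.568, 0.032]
ft_force: [-8.3, 0.4, 19.0]
grip_width: 0.0107
```

play_rows --steps '[[[40,0,0,0,0,0,0],[40,0,0,0,0,0,0],[40,0,0,0,0,0,0],[40,-30,0,0,0,0,0],[40,-75,0,0,0,0,0],[40,-120,0,0,0,0,0],[40,-170,0,0,0,0,0],[40,-190,0,0,0,0,0],[0,-190,0,0,0,0,0],[0,-190,0,0,0,0,0]]]'

```text
clock: 29.5
tcp_pos: [0.5496, 0.0019, 0.2669]
tcp_rot: [-0.033, 1.571, 0.033]
ft_force: [-0.4, -0.6, -1.3]
grip_width: 0.0118
```

```bash
python3 - <<'E'
from m import *
p,s=shot("wrist"); save(p,"w11.png"); W=cloud(p,s)
m=inbox(W,.49,.61,-.08,.08,.066,.08)
for P in comps(W,m,200): print(len(P),rect(P),P.mean(0).round(4),np.polyfit(P[:,0],P[:,2],1)[0],np.polyfit(P[:,1],P[:,2],1)[0])
m=inbox(W,.49,.61,-.08,.08,.083,.1)
for P in comps(W,m,200): print("ridge",len(P),rect(P),P.mean(0).round(4))
go((700,4,275,92.4))
ps,_=shot("side"); pc,_=shot("scene")
A=np.concatenate([cloud(q)[inbox(cloud(q),.62,.85,-.15,.15,.03,.4)] for q in(ps,pc)])
for y0 in np.arange(-.12,.12,.03):
    for x0 in np.arange(.62,.82,.03):
        k=A[(A[:,0]>=x0)&(A[:,0]<x0+.03)&(A[:,1]>=y0)&(A[:,1]<y0+.03)]
        print(int(k[:,2].max()*1000) if len(k)>1 else 0,end=" ")
    print(round(y0,2))
E
```

```text
11714 (array([549.4,   2.1]), array([ 87.9, 146.3]), 2.4) [0.547  0.002  0.0737] 0.004269437799160952 -3.2773754500174928e-06
ridge 703 (array([549.3,   2.4]), array([49.1, 12.8]), 2.1) [0.5485 0.0022 0.0884]
t 29.6 tcp [549.3   2.  266.1] yaw 92.4 q [-0.15  0.25  0.1   1.42  0.   -0.19] F [-0.2 -0.5 -0.7] w 4.0
(700, 4, 275, 92.4) -> [-8.9, -4.3, 150.7, 0.0]
0 0 0 71 0 125 124 -0.12
173 169 0 60 62 0 0 -0.09
172 170 0 61 63 104 105 -0.06
173 168 0 62 62 104 106 -0.03
173 168 0 0 119 120 117 0.0
173 168 0 0 119 121 117 0.03
173 168 0 0 0 88 0 0.06
0 0 0 0 123 186 144 0.09
```

View pics/w11.png

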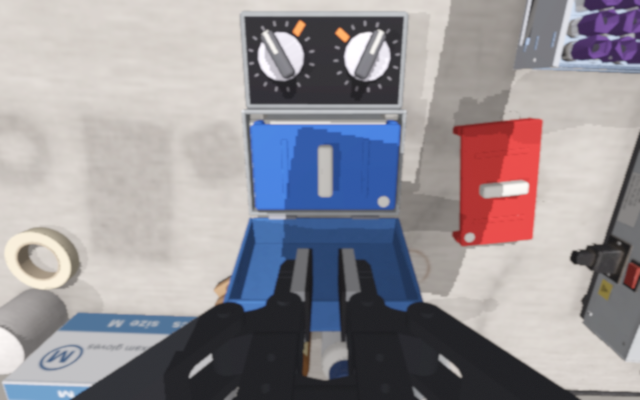

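play_rows --steps '[[[0,-9,-4.3,50,0,0,0],[0,-9,-4.3,100,0,0,0],[0,-9,-4.3,148,0,0,0],[0,-9,-4.3,148,0,0,0],[0,40,-4.3,148,0,0,0],[0,85,-4.3,148,0,0,0],[0,120,-4.3,148,0,0,0],[0,120,-4.3,148,0,0,0],[0,120,-4.3,148,0,0,0]]]'

```text
clock: 30.55
tcp_pos: [0.6972, 0.0038, 0.1475]
tcp_rot: [-0.033, 1.572, 0.033]
ft_force: [0.1, -0.0, 0.2]
grip_width: -0.0002
```

```bash
python3 t.py 660 4 148 92.4
```

```text
t 30.6 tcp [697.2   3.8 147.5] yaw 92.4 q [-0.11  0.54  0.26  1.29 -0.   -0.16] F [ 0.1 -0.   0.2] w -0.2
(660.0, 4.0, 148.0, 92.4) -> [-0.5, 1.7, -37.2, -0.0]
```

play_rows --steps '[[[0,0,0,-15,0,0,0],[0,-2,0,-30,0,0,0],[0,-3,0,-42,0,0,0],[0,-6,0,-55,0,0,0],[0,-9,0,-67,0,0,0],[0,-10,0,-78,0,0,0],[0,-10,0,-90,0,0,0],[0,-7,0,-105,0,0,0],[0,-7,0,-105,0,0,0]]]'

```text
clock: 31.45
tcp_pos: [0.5913, -0.0005, 0.1552]
tcp_rot: [-0.033, 1.571, 0.033]
ft_force: [0.6, 0.6, 0.1]
grip_width: -0.0001
```

```bash
python3 - <<'E'
from m import *
p,s=shot("side"); save(p,"side2.png",(180,100,480,300),2); W=cloud(p)
m=inbox(W,.48,.72,.03,.09,.09,.25)
for P in comps(W,m,50): print(len(P),P.min(0).round(3),P.max(0).round(3))
go((580,4,148,92.4))
E
```

```text
160 [0.577 0.03  0.204] [0.603 0.061 0.25 ]
1224 [0.535 0.03  0.09 ] [0.633 0.087 0.175]
t 31.5 tcp [592.3  -0.6 155.2] yaw 92.4 q [-0.14  0.36 -0.03  1.18 -0.   -0.18] F [-1.  -0.7  0.6] w 0.1
(580, 4, 148, 92.4) -> [7.2, 5.1, -12.1, -0.0]
```

View pics/side2.png

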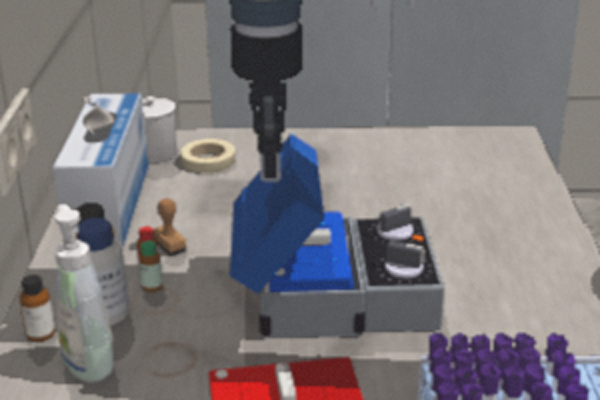

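play_rows --steps '[[[0,6,0,-14,0,0,0],[0,13,0,-27,0,0,0],[0,22,0,-38,0,0,0],[0,32,0,-49,0,0,0],[0,44,0,-59,0,0,0],[0,52,0,-68,0,0,0],[0,57,0,-72,0,0,0],[0,59,0,-72,0,0,0],[0,59,0,-72,0,0,0]]]'

```text
clock: 32.4
tcp_pos: [0.5222, -0.0035, 0.0987]
tcp_rot: [-0.033, 1.566, 0.033]
ft_force: [-8.5, 1.7, 31.5]
grip_width: 0.0004
```

play_rows --steps '[[[0,-40,0,0,0,0,0],[0,-80,0,-20,0,0,0],[20,-125,0,-50,0,0,0],[20,-125,0,-50,0,0,0],[20,-125,0,-50,0,0,0],[20,-125,0,-50,0,0,0]]]'

```text
clock: 33.0
tcp_pos: [0.4712, -0.0057, 0.2196]
tcp_rot: [-0.033, 1.571, 0.033]
ft_force: [0.4, 0.2, -1.3]
grip_width: 0.0201
```

```bash
cat > dial.py <<'E'
from m import *
def dials(p,s):
    W=cloud(p,s); hsv=cv2.cvtColor(p["img"],cv2.COLOR_RGB2HSV)
    A={"L":np.array([442.9,37.1]),"R":np.array([446.5,-42.8])}
    for k,a in A.items():
        D=W[...,:2]*1000-a; d=np.linalg.norm(D,axis=-1)
        P=W[inbox(W,.38,.5,-.1,.1,.085,.1)&(d<26)]
        c,wh,_=rect(P); b=pca(P)
        o=(hsv[...,0]>5)&(hsv[...,0]<22)&(hsv[...,1]>150)&(hsv[...,2]>120)&(d<40)&(d>22)&inbox(W,.38,.5,-.1,.1,.05,.075)
        M=D[o].mean(0); m=np.degrees(np.arctan2(M[1],M[0]))%360
        w=(hsv[...,1]<60)&(hsv[...,2]>190)&inbox(W,.38,.5,-.1,.1,.085,.1)&(d<26)
        wl=D[w].mean(0) if w.any() else None
        print(k,"bar",c,wh,round(b%180,1),"mark",o.sum(),M.round(1),np.hypot(*M).round(1),round(m,1),"white",wl,"diff",round((m-b+90)%180-90,1))
E
python3 - <<'E'
from dial import *
p,s=shot("wrist"); save(p,"w12.png"); dials(p,s)
W=cloud(p,s); m=inbox(W,.48,.62,-.09,.09,.09,.12); P=W[m]; print("lid",len(P),rect(P),P[:,2].mean(),np.polyfit(P[:,0],P[:,2],1)[0])
go((443,37.1,120,67.3))
E
```

```text
L bar [443.1  36.8] [12.4 40.6] 157.7 mark 128 [-17.6 -24. ] 29.8 233.7 white [-9.71745094  4.27883644] diff 76.0
R bar [446.5 -43.3] [40.9 12.5] 31.7 mark 131 [-24.9  16. ] 29.6 147.4 white [-9.24197168 -6.41625561] diff -64.3
lid 15239 (array([550.,   1.]), array([116.9, 164.1]), 2.4) 0.09869894638705656 0.007853416493912392
t 33.0 tcp [471.1  -5.7 219.2] yaw 92.4 q [-0.19  0.13 -0.18  1.27  0.   -0.23] F [0.8 0.7 0.4] w 20.1
(443, 37.1, 120, 67.3) -> [99.2, 43.9, -26.3, 25.1]
```

View pics/w12.png

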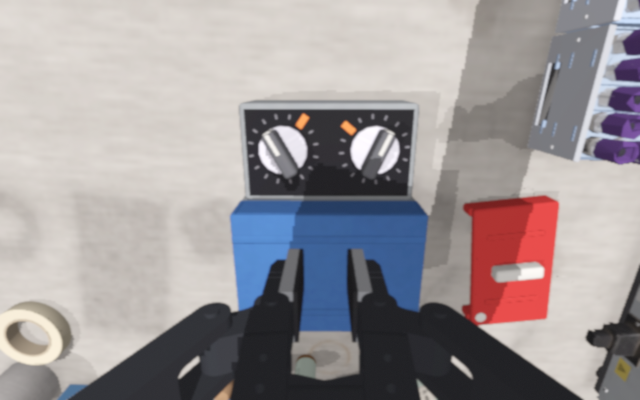

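play_rows --steps '[[[28,70,43.9,-26.3,24.7,0,0],[28,85,43.9,-26.3,24.7,0,0],[28,99,43.9,-26.3,24.7,0,0],[28,99,43.9,-26.3,24.7,0,0],[28,125,43.9,-26.3,24.7,0,0],[28,143,43.9,-26.3,24.7,0,0],[28,143,43.9,-26.3,24.7,0,0],[28,143,43.9,-26.3,24.7,0,0]]]' --grip_force 40

```text
clock: 33.85
tcp_pos: [0.4434, 0.0368, 0.0779]
tcp_rot: [0.304, 1.549, -0.304]
ft_force: [-0.0, 0.7, 1.2]
grip_width: 0.0276
```

```bash
python3 t.py 443 37.1 75 67.7
```

```text
t 33.9 tcp [443.4  36.8  77.9] yaw 67.8 q [-0.11  0.19 -0.49  0.89 -0.    0.28] F [-0.   0.7  1.2] w 27.6
(443.0, 37.1, 75.0, 67.7) -> [2.9, 0.1, -0.5, 0.1]
```

play_rows --steps '[[[5,3,0,-0.5,0,0,0],[5,3,0,-0.5,0,0,0],[5,3,0,-0.5,0,0,0],[5,3,0,-0.5,0,0,0]]]'

```text
clock: 34.25
tcp_pos: [0.4432, 0.0367, 0.0752]
tcp_rot: [0.305, 1.547, -0.306]
ft_force: [0.0, -5.5, 6.7]
grip_width: 0.0108
```

play_rows --steps '[[[5,0,0,0,-8,0,0],[5,0,0,0,-16,0,0],[5,0,0,0,-24,0,0],[5,0,0,0,-32,0,0],[5,0,0,0,-40,0,0],[5,0,0,0,-48,0,0],[5,0,0,0,-56,0,0],[5,0,0,0,-64,0,0],[5,0,0,0,-72,0,0],[5,0,0,0,-76,0,0],[5,0,0,0,-76,0,0],[5,0,0,0,-76,0,0]]]'

```text
clock: 35.45
tcp_pos: [0.4434, 0.0358, 0.0752]
tcp_rot: [-0.734, 1.444, 0.727]
ft_force: [0.2, -10.0, 5.4]
grip_width: 0.0108
```

play_rows --steps '[[[28,0,0,0,0,0,0],[28,0,0,0,0,0,0],[28,0,0,0,0,0,0],[28,-30,0,0,0,0,0],[28,-60,0,0,0,0,0],[28,-60,0,0,0,0,0],[28,-60,0,0,0,0,0]]]'

```text
clock: 36.15
tcp_pos: [0.4424, 0.0375, 0.1344]
tcp_rot: [-0.732, 1.443, 0.731]
ft_force: [0.0, -0.7, -0.1]
grip_width: 0.028
```

```bash
python3 t.py 446.5 -43 120 121.7; python3 t.py 446.5 -43 75 121.7
```

```text
t 36.1 tcp [442.4  37.5 134.4] yaw 143.7 q [-0.11  0.13 -0.4   1.04  0.   -1.04] F [ 0.  -0.7 -0.1] w 28.0
(446.5, -43.0, 120.0, 121.7) -> [14.4, -50.9, -62.4, 22.0]
t 36.1 tcp [442.4  37.5 134.4] yaw 143.7 q [-0.11  0.13 -0.4   1.04  0.   -1.04] F [ 0.  -0.7 -0.1] w 28.0
(446.5, -43.0, 75.0, 121.7) -> [59.4, -50.9, -62.4, 22.0]
```

play_rows --steps '[[[28,5,-50.9,-62.4,22,0,0],[28,14,-50.9,-62.4,22,0,0],[28,14,-50.9,-62.4,22,0,0],[28,35,-50.9,-62.4,22,0,0],[28,59,-50.9,-62.4,22,0,0],[28,59,-50.9,-62.4,22,0,0],[28,59,-50.9,-62.4,22,0,0],[5,59,-50.9,-62.4,22,0,0],[5,59,-50.9,-62.4,22,0,0],[5,59,-50.9,-62.4,22,0,0],[5,59,-50.9,-62.4,22,0,0]]]'

```text
clock: 37.25
tcp_pos: [0.447, -0.0436, 0.0761]
tcp_rot: [-0.435, 1.526, 0.432]
ft_force: [-0.0, -4.5, 6.9]
grip_width: 0.0106
```

play_rows --steps '[[[5,0,0,0,8,0,0],[5,0,0,0,16,0,0],[5,0,0,0,24,0,0],[5,0,0,0,32,0,0],[5,0,0,0,40,0,0],[5,0,0,0,48,0,0],[5,0,0,0,56,0,0],[5,0,0,0,62,0,0],[5,0,0,0,64.3,0,0],[5,0,0,0,64.3,0,0],[5,0,0,0,64.3,0,0]]]'

```text
clock: 38.35
tcp_pos: [0.4471, -0.0435, 0.0761]
tcp_rot: [0.446, 1.522, -0.446]
ft_force: [-0.0, -2.5, 6.0]
grip_width: 0.0109
```

play_rows --steps '[[[28,0,0,0,0,0,0],[28,0,0,0,0,0,0],[28,0,0,0,0,0,0],[28,-40,0,0,0,0,0],[28,-80,0,0,0,0,0],[28,-120,0,0,-10,0,0],[28,-145,20,45,-20,0,0],[28,-145,20,45,-30,0,0],[28,-145,20,45,-30,0,0],[28,-145,20,45,-30,0,0]]]'

```text
clock: 39.35
tcp_pos: [0.4951, -0.0504, 0.22]
tcp_rot: [0.035, 1.571, -0.034]
ft_force: [-0.2, 0.3, 0.1]
grip_width: 0.0281
```

```bash
python3 - <<'E'
from dial import *
p,s=shot("wrist"); save(p,"w13.png"); dials(p,s); go()
W=cloud(p,s); m=inbox(W,.48,.62,-.09,.09,.085,.12); P=W[m]; print("lid",rect(P),P[:,2].mean(),np.polyfit(P[:,0],P[:,2],1)[0])
q,_=shot("side"); save(q,"side3.png",(180,100,480,300),2)
E
```

```text
L bar [443.2  36. ] [40.6 12.1] 53.7 mark 136 [-17.5 -24. ] 29.7 233.9 white [-6.61111188 -9.77006845] diff 0.2
R bar [446.5 -43. ] [12.  40.7] 147.4 mark 108 [-24.7  15.9] 29.3 147.2 white [-9.0373643   5.96279269] diff -0.2
t 39.4 tcp [494.8 -50.4 219.9] yaw 87.3 q [-0.27  0.17 -0.12  1.28  0.   -0.22] F [0.1 0.1 0.1] w 27.9
lid (array([550.2,   1. ]), array([117.1, 164.2]), 2.3) 0.09862547006863165 0.01312573702836802
```

View pics/w13.png

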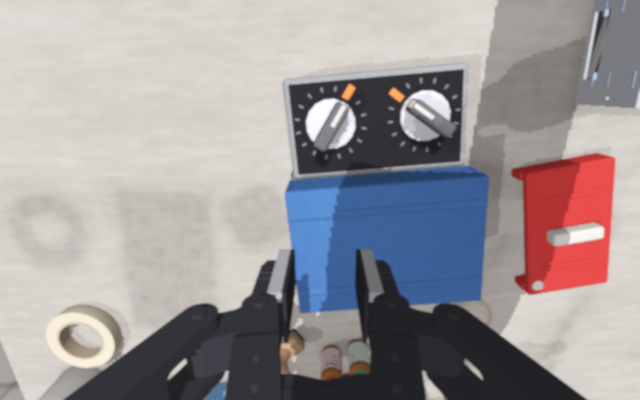

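View pics/side3.png

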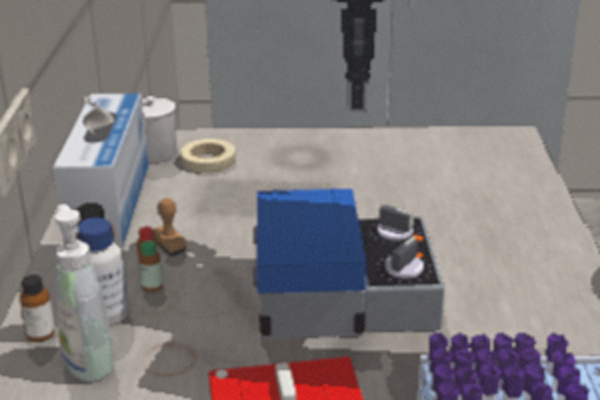

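The lid is flat and shut (top at 98.6 mm, 99 expected). Both pointers are on their marks, within 0.2°, and the bystanders stand where they were. Handing in.

```bash
python3 -c "
from station import r
print(r.hand_in())"
```

```text
the job is handed in; nothing more can be done
None
```

The packing is done and handed in at about 39 s of the 210 s allowed. All three tubes on the desk lie one to a groove. The separator, the blue cold plate, the shut lid and then the dials followed in the order asked.

| Last check | Measured | Expected |
|---|---|---|
| Separator top, before the cold plate went on | 44.7 mm, flat | 45 mm |
| Cold plate slab top, before the lid was shut | 73.7 mm, flat | 74 mm |
| Lid top | 98.6 mm | 99 mm |
| Left dial pointer against its mark | 0.2° off | 0° |
| Right dial pointer against its mark | 0.2° off | 0° |

- **Lid:** it shut against a firm stop at 31 N. The two depth fits of its top sloped by about 0.45° and 0.75°, lower towards the free edge, so I took it as fully shut.
- **Bystanders:** the bottles, stamp and tape looked unmoved in the last pictures; I did not measure their positions again.
- **Disturbances:** I saw no plate knocked aside and no slip in the grip, and no check failed.

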